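# Close up a row of bottles in the collating jig

### The job

Close up the row of bottles in the wooden collating jig: with a fingertip, push the backing board along its rails towards the bottles until it drops into its locating notches, then push the turn-latch by its pin right across on top of the board, up to its stop, so that the board cannot rise. Only push: pick nothing up, keep the bottles standing in their lane, and leave everything around the jig where it is.

Things in the scene. Friction and masses are not known exactly. Their poses are not given: they have to be found in the camera images.
- jig: Collating jig fixed on the table: wooden base 122 mm wide, 10 mm thick, from x -110 to 159 mm, with two aluminium rails along x (y 28 to 52 mm and -28 to -52 mm, tops at z 46 mm) and between them a lane 56 mm wide, open at -x, closed at x 145 mm by an end stop 62 mm high. Origin on the table under the seated board's centre; x points from the open end to the bottles (the way to push), z up
- seat (a point): where the board's origin lies once seated: on the lane's centre line, level with the rail tops (z 46 mm), axes as the jig's. Each rail top has two notches 21 mm long, 11 mm deep, staggered in width so that a key meets only its own: 26 mm ahead in the rail's outer half, 26 mm behind in its inner half
- board: Loose wooden backing board across both rails behind the bottles, about 0.5 kg: 70 mm (x) x 104 mm x 18 mm thick, origin at the centre of its underside, axes as the jig's. Two 52 mm wide guide blocks under it run in the lane; four round-nosed keys 16 mm long, 8 mm high slide on the rail tops, holding it 8 mm up. Over the notches it drops 8 mm and goes no farther. Starts 45 to 70 mm short of that
- board_push (a point): middle of the board's rear edge face (104 mm wide, 18 mm high, looking away from the bottles), 35 mm behind the board's centre, 9 mm above its underside; at z 63 mm while sliding, 55 mm when dropped. Nothing stands behind it. Sliding board and bottles takes about 2 to 8 N, with a brief kick of up to 15 N at a brisk first touch
- latch (a joint): Turn-latch, a flat steel bar on a post beside the +y rail. 0 rad = at its stop, straight across the rail (pointing to -y of the jig), lying over the seated board; it grows as it opens, clockwise from above: 1.57 = parallel to the rail, pointing to -x. Starts at 1.6 to 2.1; stays where left, about 1 N at the pin moves it. A board that has not dropped stands in its way
- latch_axis (a point): the latch's vertical axis at the height of the bar's underside: x 0, y 70 mm, z 66 mm of the jig (2 mm above the top of the seated board); the bar is 7 mm thick
- latch_pin (a point): centre of the upright black pin on the latch's free end, 52 mm from the latch axis; 13 mm across and 20 mm high, from z 73 to 93 mm
- row_0: Oval bottle standing in the lane, nearest the end stop: 26 mm (along the lane) x 52 mm x 97 mm high, 75 g; origin at the centre of its underside. The four stand loosely spaced with gaps of 2 to 16 mm
- row_1: Oval bottle standing in the lane, second from the end stop: 26 mm (along the lane) x 52 mm x 97 mm high, 75 g; origin at the centre of its underside. The four stand loosely spaced with gaps of 2 to 16 mm
- row_2: Oval bottle standing in the lane, third from the end stop: 26 mm (along the lane) x 52 mm x 97 mm high, 75 g; origin at the centre of its underside. The four stand loosely spaced with gaps of 2 to 16 mm
- row_3: Oval bottle standing in the lane, last of the row, nearest the board: 26 mm (along the lane) x 52 mm x 97 mm high, 75 g; origin at the centre of its underside. The four stand loosely spaced with gaps of 2 to 16 mm
- tape: roll of packing tape lying on the table near the open end of the jig, 103 mm across, 48 mm high; origin at the centre of its underside; bystander

How it is judged:
By the outcome, as a careful person would: the job done as asked, in the order asked, and still so for the second after the job is handed in, with the robot touching nothing.
It also fails if it takes over 48 s, if anything falls off the work surface, if the arm or the gripper's body presses on something with over 40 N, if the wrist force passes 120 N, or if a joint passes its speed limit or range.

### The arm

A 6-joint arm with a two-finger parallel gripper is mounted at the origin on the work surface; the furniture and walls round the work are solid. World frame = base frame: x ahead of the robot, y to its left, z up, the work surface at z = 0. Lengths are in m, angles in rad, forces in N, time in s.
With the tool pointing down it reaches from about 0.35 to 0.85 m from the base axis. Payload 8.1 kg.
Tool frame: the origin (TCP) lies at the very end of the fingers, on their centre line; the grasp point (between the pads) lies 19 mm behind it (robot.pinch_z is the distance from the TCP to the grasp point, in m); x points along the fingers, z is the direction in which the jaws open and shut, and the axes are right-handed (so a half turn about x gives the same grasp; the last joint's range is limited). The gripper opens to 93 mm and grips with 3 to 60 N. Pads are 15 mm wide; open, the fingers measure 128 mm over their backs; the gripper's body (75 mm by 188 mm) begins 65 mm behind the grasp point.
Start: joints at [1.251, 0.13, 1.488, -0, 1.523, -0.085], TCP at [0.14, 0.584, 0.219] pointing down, gripper open.
Joint ranges: [-2.96, 2.96], [-0.89, 2.26], [0.02, 2.5], [-1.34, 4.48], [0, 2.73], [-2.66, 2.66]. Speed limits (rad/s): [2.39, 2.39, 2.79, 3.14, 3.14, 3.14].

### API

Orientations are given as a rotation vector (axis times angle).
In Python, from plant import robot, optics, ticket gives the robot as it stands.
- The arm moves only by the tool jog_arm, never from a script. Its argument "targets" is a list of rows, each a list of 7 numbers: the shift along the tool's x, y, z in cm, then the turn, a rotation vector about the tool's x, y, z in degrees, then the closure, from 0 (fully open) to 1 (shut). In form: [[dx, dy, dz, ax, ay, az, grip], ...]. A call has 1 to 5 rows; each row is the pose to reach, as a shift and turn from the pose measured when the call began, along the tool's axes at that moment; what a row does not reach only later rows make up. A row lasts 1/8 s, in which the tool goes at most 62.5 mm and 10.7 degrees, less where a joint would pass 70% of its speed; a pose out of reach is approached as far as the arm can. A call with a gripper value outside its range is refused whole. The fingers move at their own pace and stop on an object; "squeeze" is the grip in N (left out, the last holds). Time passes only in rows, so rows that repeat a pose let the fingers close. It gives the time, the measured TCP pose, the force and the opening at its end, in the units of the state.
- robot.read_state(): the state, without advancing time (a new reading comes with each control period).
- optics.read_camera(name): name is "scene" or "top" or "wrist"; returns a dict with "frame" (480x640x3 uint8, red, green, blue), "vertical_fov" (degrees; the focal length in pixels is half the picture's height over the tangent of half this angle, whatever the lens; pixels are square), "cx", "cy" (the principal point, pixels), "k1" (the pictures are not rectified: a ray, as slopes to the right and down, at radius r is drawn at 1 + k1 r^2 times it, then the intrinsics apply), "R" (3x3) and "t" (3): a world point X has camera coordinates R X + t. Camera axes: x right, y down, z forward; pixel columns grow to the right and rows downward; lengths in m; the calibration is good to about 2 mm. A picture is of the moment at which its call begins. There is no depth.
- ticket.close_job(): hands the job in, once; it reports no verdict.
The state is a dict: "t": time; "q": joint angles; "dq": joint speeds; "joint_torque": joint torques, N m; "tool_pos": TCP position; "orientation": TCP orientation; "force": force on the tool from outside, world axes, zero at the start; "wrist_torque": the same for the moment, N m; "opening": finger opening in m.
Only numpy, scipy, OpenCV 4.12 (cv2) and the standard library are available. Lean on these libraries where they do the work, as an engineer would, in place of code of your own. Each camera call takes 0.05 s, during which the arm holds its last target.

## Working session

There is one attempt and no reset: what is moved stays moved. The work goes in short steps, Python scripts to look and compute and a tool call to move; the robot and the scene stay as the last step left them, time stands still between calls to the robot, and variables do not carry over. Pictures are saved under pics/ and viewed, and the job is handed in when it is done.

Besides the shell and the picture viewer there is one more tool, called after "Emit:" in YAML: its name, and indented under it one key for each argument. jog_arm: Moves the arm, as the interface text tells. Its arguments: {"type":"object","properties":{"targets":{"type":"array"},"squeeze":{"type":"number"}},"required":["targets"]}

```bash
ls; mkdir -p pics
python3 - <<'E'
from plant import robot, optics, ticket
import cv2
for n in ["scene","top"]:
    c=optics.read_camera(n); cv2.imwrite(f"pics/{n}0.png",c["frame"][:,:,::-1])
    print(n,c["vertical_fov"],c["cx"],c["cy"],c["k1"],c["R"],c["t"])
print(robot.read_state())
E
```

```text
pics
scene 55.175720622609404 318.34105590478015 237.83446063464964 -0.09644041737298112 [[ 6.99023328e-01 -7.15098850e-01  1.46827241e-04]
 [-5.08858157e-01 -4.97563193e-01 -7.02491455e-01]
 [ 5.02423888e-01  4.90983201e-01 -7.11692162e-01]] [-0.55117162  0.19375657  0.80765617]
top 57.50591172883884 327.42172650480865 249.1991039587245 0.032141975111673285 [[ 1.92277897e-01 -9.81340428e-01 -4.17215347e-04]
 [-9.61457364e-01 -1.88296948e-01 -2.00359670e-01]
 [ 1.96542484e-01  3.89258709e-02 -9.79722322e-01]] [-0.34908933  0.45192996  0.8251258 ]
{'t': 0.1, 'q': array([ 1.25063089e+00,  1.31066569e-01,  1.48914873e+00, -2.74189711e-05,
        1.52303393e+00, -8.54055408e-02]), 'dq': array([ 0.00104075, -0.00092009, -0.00452478,  0.00079373, -0.0002723 ,
       -0.00093552]), 'joint_torque': array([ 1.01087706e-03, -5.61348581e+01, -4.93085897e+01,  7.69820320e-02,
        2.91319925e-02, -6.62297907e-05]), 'tool_pos': array([0.13939427, 0.5830525 , 0.21771565]), 'orientation': array([-1.03552694,  1.31255109,  1.03396617]), 'force': array([ 0.18407345,  0.65706923, -0.15544676]), 'wrist_torque': array([-0.00483473, -0.04377848, -0.05895963]), 'opening': 0.09303064383053371}
```

View pics/scene0.png

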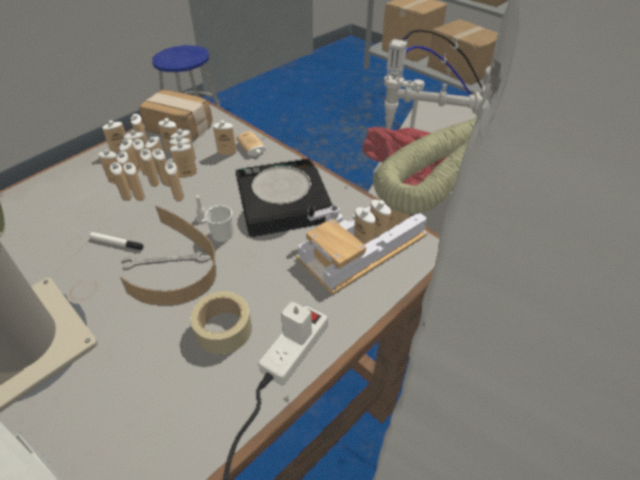

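View pics/top0.png

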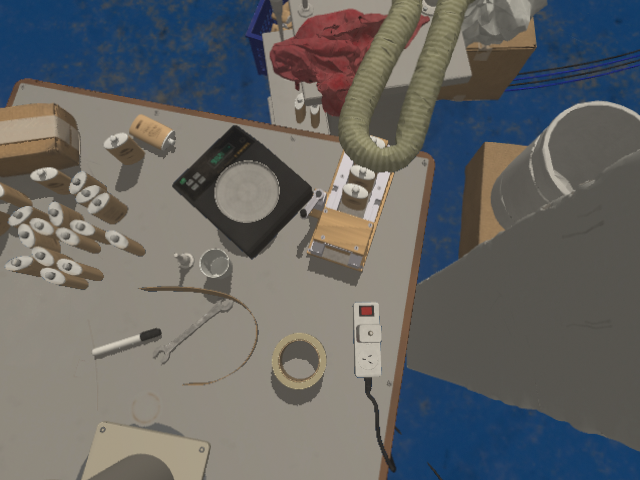

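Scene: the jig is at about (350,215) in top, with the board at (342,235), latch and black pin near (304,213), scale to its left, hose over the far end. Enlarging.

```bash
cat > h.py <<'E'
import numpy as np, cv2
from plant import robot, optics, ticket
from scipy.spatial.transform import Rotation as Ro
def K(c):
    f=240/np.tan(np.radians(c["vertical_fov"])/2); return np.array([[f,0,c["cx"]],[0,f,c["cy"]],[0,0,1.]])
def back(c,uv,z):
    # returns world xy at height z
    p=cv2.undistortPoints(np.array([[uv]],float),K(c),np.array([c["k1"],0,0,0.]))
    # forward model x*(1+k1 r^2) = opencv model
    d=np.array([*p[0,0],1.]); R=np.array(c["R"]);t=np.array(c["t"])
    o=-R.T@t; d=R.T@d; return o+d*(z-o[2])/d[2]
def proj(c,X):
    R=np.array(c["R"]);t=np.array(c["t"])
    return cv2.projectPoints(np.array(X,float).reshape(-1,3),cv2.Rodrigues(R)[0],t,K(c),np.array([c["k1"],0,0,0.]))[0][:,0]
def crop(c,name,u0,v0,w,h,s):
    im=np.ascontiguousarray(c["frame"][v0:v0+h,u0:u0+w,::-1]); cv2.imwrite(name,cv2.resize(im,None,fx=s,fy=s,interpolation=cv2.INTER_CUBIC))
E
python3 - <<'E'
from h import *
crop(optics.read_camera("top"),"pics/tc1.png",280,130,130,150,4)
crop(optics.read_camera("scene"),"pics/sc1.png",280,180,170,120,4)
E
```

```text
(no output)
```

View pics/tc1.png

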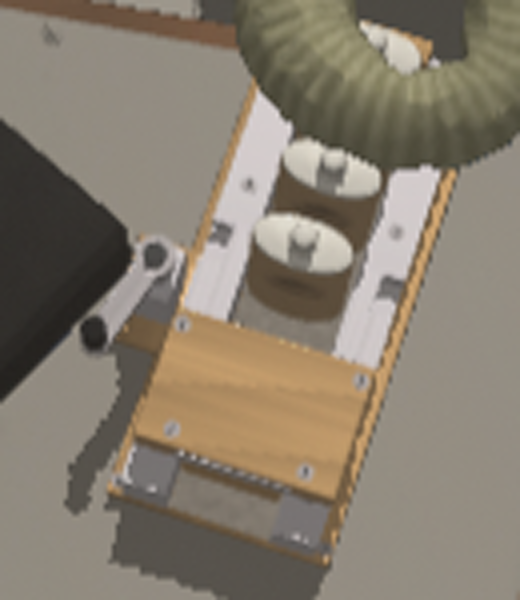

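View pics/sc1.png

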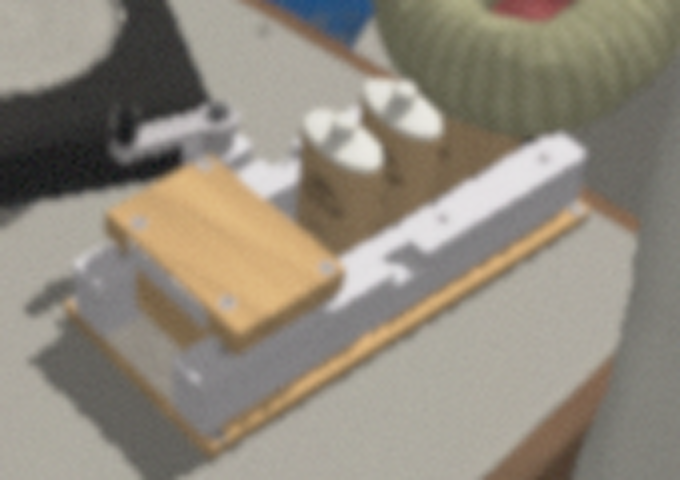

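```bash
cat > fit.py <<'E'
from h import *
from scipy.optimize import least_squares
T=optics.read_camera("top");S=optics.read_camera("scene")
tp=lambda u,v:(280+u/4,130+v/4); sp=lambda u,v:(280+u/4,180+v/4)
# (cam,uv,jig pt, moves with board?)
O=[(T,tp(112,489),(-.110,.061,.010),0),(T,tp(330,563),(-.110,-.061,.010),0),
(S,sp(66,306),(-.110,.061,.010),0),(S,sp(213,452),(-.110,-.061,.010),0),
(T,tp(185,311),(.035,.052,.072),1),(T,tp(378,370),(.035,-.052,.072),1),(T,tp(335,500),(-.035,-.052,.072),1),(T,tp(135,437),(-.035,.052,.072),1),
(S,sp(106,213),(-.035,.052,.072),1),(S,sp(240,340),(-.035,-.052,.072),1),(S,sp(343,270),(.035,-.052,.072),1),(S,sp(205,160),(.035,.052,.072),1),
(T,tp(155,255),(0,.070,.076),0)]
def W(p,P):
    c,s=np.cos(p[2]),np.sin(p[2]); return np.array([p[0]+c*P[0]-s*P[1],p[1]+s*P[0]+c*P[1],P[2]])
def res(p): return np.concatenate([proj(c,W(p,(P[0]+p[3]*b,P[1],P[2])))[0]-uv for c,uv,P,b in O])
if __name__=="__main__":
    r=least_squares(res,[.65,-.1,0,-.06],loss="soft_l1"); p=r.x; print(p, np.degrees(p[2])); print(res(p).reshape(-1,2).round(1))
    np.save("jig.npy",p)
    for n,P in [("push",(p[3]-.035,0,.063)),("seatpush",(-.035,0,.055)),("axis",(0,.07,.07))]: print(n,W(p,P))
    for uv in [tp(93,333)]:
        X=back(T,uv,.093); d=X[:2]-W(p,(0,.07,0))[:2]; c,s=np.cos(p[2]),np.sin(p[2]); l=np.array([c*d[0]+s*d[1],-s*d[0]+c*d[1]])
        print("pin",X,l,np.linalg.norm(l),"ang",np.arctan2(-l[0],-l[1]))
E
python3 fit.py
python3 - <<'E'
from h import *
s=robot.read_state(); print(Ro.from_rotvec(s["orientation"]).as_matrix().round(3))
T=optics.read_camera("top"); print("hose ground-plane guesses")
for uv in [(345,140),(390,165)]:
  for z in (.1,.2,.3,.4): print(uv,z,back(T,uv,z).round(3))
S=optics.read_camera("scene")
for uv in [(380,185),(400,210)]:
  for z in (.1,.2,.3,.4): print("S",uv,z,back(S,uv,z).round(3))
crop(T,"pics/p.png",280,130,130,150,4)
E
```

```text
[ 0.60379456 -0.28907583 -0.12377811 -0.05697551] -7.09196313445206
[[-0.7  0.6]
 [ 1.1  0.3]
 [-0.7 -0.2]
 [ 0.5  0.1]
 [-1.7 -1.2]
 [ 0.7 -0.1]
 [ 0.8  0.9]
 [-0.5  0.2]
 [-1.7  0.3]
 [-1.  -0.4]
 [ 1.  -0. ]
 [ 0.8 -1.5]
 [ 0.6 -0.8]]
push [ 0.51252273 -0.27772032  0.063     ]
seatpush [ 0.56906234 -0.28475465  0.055     ]
axis [ 0.61243692 -0.21961138  0.07      ]
pin [ 0.56107549 -0.19873989  0.093     ] [-0.05354532  0.01437061] 0.05544019851006859 ang 1.8329996309622165
[[-0.    -0.973  0.233]
 [-0.001  0.233  0.973]
 [-1.     0.    -0.001]]
hose ground-plane guesses
(345, 140) 0.1 [ 0.721 -0.25   0.1  ]
(345, 140) 0.2 [ 0.673 -0.255  0.2  ]
(345, 140) 0.3 [ 0.625 -0.26   0.3  ]
(345, 140) 0.4 [ 0.578 -0.265  0.4  ]
(390, 165) 0.1 [ 0.686 -0.345  0.1  ]
(390, 165) 0.2 [ 0.643 -0.338  0.2  ]
(390, 165) 0.3 [ 0.599 -0.331  0.3  ]
(390, 165) 0.4 [ 0.556 -0.324  0.4  ]
S (380, 185) 0.1 [ 0.713 -0.256  0.1  ]
S (380, 185) 0.2 [ 0.609 -0.328  0.2  ]
S (380, 185) 0.3 [ 0.505 -0.4    0.3  ]
S (380, 185) 0.4 [ 0.401 -0.471  0.4  ]
S (400, 210) 0.1 [ 0.679 -0.335  0.1  ]
S (400, 210) 0.2 [ 0.581 -0.394  0.2  ]
S (400, 210) 0.3 [ 0.482 -0.452  0.3  ]
S (400, 210) 0.4 [ 0.384 -0.511  0.4  ]
```

Run:
```python
from h import *
T=optics.read_camera("top");S=optics.read_camera("scene")
crop(S,"pics/sc2.png",300,120,240,180,3.3)
crop(T,"pics/tc2.png",160,110,200,180,4)
for c in (T,S): print("cam",(-np.array(c["R"]).T@np.array(c["t"])).round(3))
for uv in [(412,290),(407,365)]:
  for z in (0,.2,.4): print("pillar",uv,z,back(T,uv,z).round(3))
P=np.load("jig.npy")
```

```text
cam [ 0.339 -0.29   0.899]
cam [ 0.078 -0.694  0.711]
pillar (412, 290) 0 [ 0.469 -0.441  0.   ]
pillar (412, 290) 0.2 [ 0.44  -0.407  0.2  ]
pillar (412, 290) 0.4 [ 0.411 -0.374  0.4  ]
pillar (407, 365) 0 [ 0.32  -0.454  0.   ]
pillar (407, 365) 0.2 [ 0.324 -0.417  0.2  ]
pillar (407, 365) 0.4 [ 0.329 -0.381  0.4  ]
```

View pics/sc2.png

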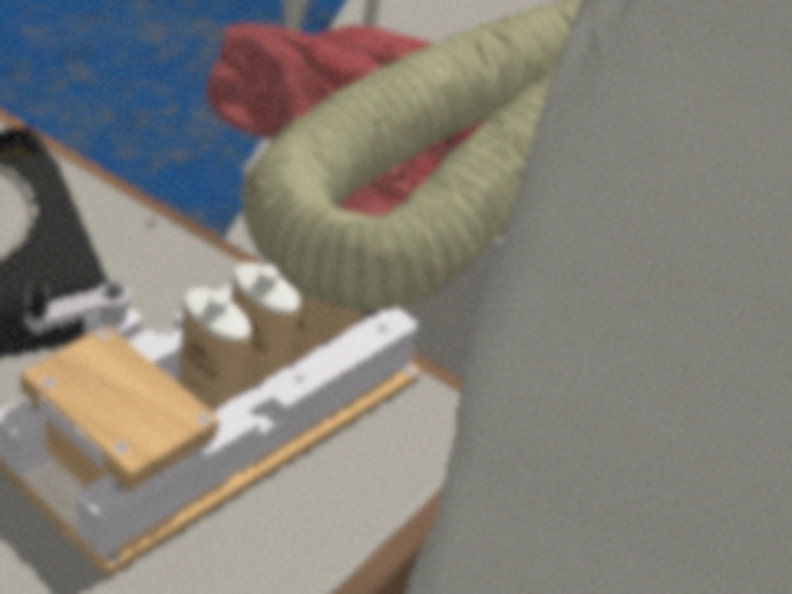

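View pics/tc2.png

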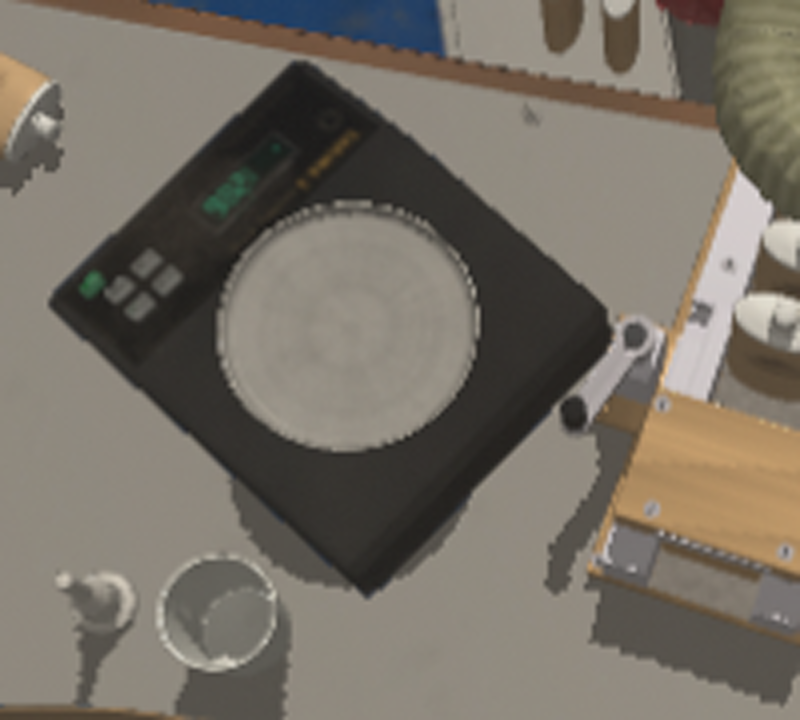

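Run:
```python
from h import *
from scipy.optimize import minimize_scalar
T=optics.read_camera("top");S=optics.read_camera("scene")
cs=np.array([.078,-.694]);ct=np.array([.339,-.29])
for uv in [(382,475),(440,270),(508,10)]:
    d=back(S,uv,0)[:2]-cs; print("S az",np.degrees(np.arctan2(d[1],d[0])))
for uv in [(412,290),(499,240),(407,365),(630,437)]:
    d=back(T,uv,0)[:2]-ct; print("T az",uv,np.degrees(np.arctan2(d[1],d[0])))
def z(t,s):
    f=lambda z: np.linalg.norm(proj(S,back(T,t,z))[0]-s)
    r=minimize_scalar(f,bounds=(-.02,.4),method="bounded"); print(t,s,"z",r.x,"err",r.fun,back(T,t,r.x).round(3))
z((252.5,257.5),(249,232)); z((251,251),(247,212)); z((311.5,187),(331,203)); z((235,127),(311,160)); z((173,184),(236,178))
z((300,225),(0,0)) if 0 else None
# hose leftmost/lower
z((341,125),(377,178)); z((388,168),(405,211))
```

```text
S az 20.46722425067525
S az 22.066506422013756
S az 22.390358136512297
T az (412, 290) -49.21448845120369
T az (499, 240) -49.30166470903407
T az (407, 365) -96.59496095633276
T az (630, 437) -96.24016054847812
(252.5, 257.5) (249, 232) z 0.0332471418123905 err 0.31917403552186213 [ 0.467 -0.111  0.033]
(251, 251) (247, 212) z 0.09351961757487144 err 2.3739801332791153 [ 0.47  -0.118  0.094]
(311.5, 187) (331, 203) z 0.07282540077487294 err 0.7347824653716133 [ 0.623 -0.202  0.073]
(235, 127) (311, 160) z 0.021124500177056676 err 3.72414191148726 [ 0.742 -0.007  0.021]
(173, 184) (236, 178) z -0.015680818390024966 err 1.5267272452938159 [ 0.601  0.107 -0.016]
(341, 125) (377, 178) z 0.08993974999045143 err 7.663700413806711 [ 0.756 -0.235  0.09 ]
(388, 168) (405, 211) z 0.1000537836100837 err 2.055810888124496 [ 0.679 -0.342  0.1  ]
```

Run:
```python
from h import *
S=optics.read_camera("scene")
crop(S,"pics/sc3.png",225,145,130,100,6)
```

```text
(no output)
```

View pics/sc3.png

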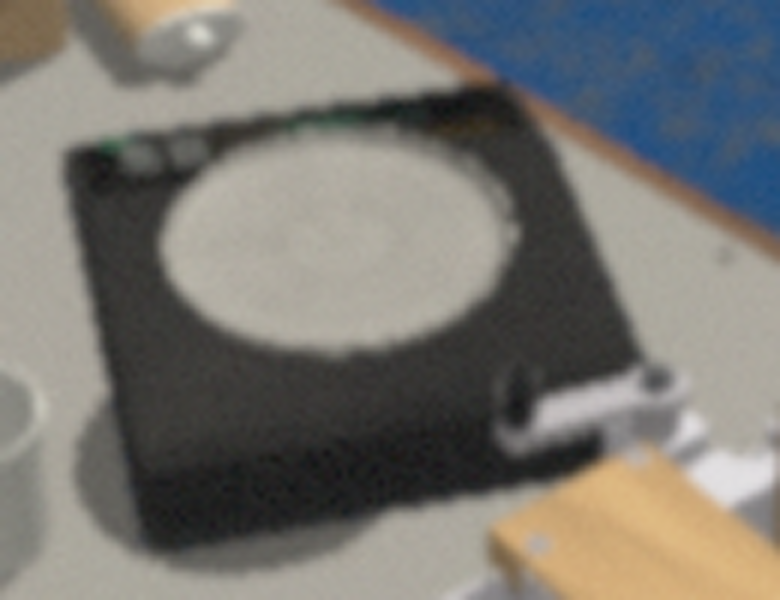

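Run:
```python
from h import *
from scipy.optimize import minimize_scalar
T=optics.read_camera("top");S=optics.read_camera("scene")
def z(t,s):
    f=lambda z: np.linalg.norm(proj(S,back(T,t,z))[0]-s)
    r=minimize_scalar(f,bounds=(-.05,.4),method="bounded"); print(t,s,"z",r.x,"err",r.fun,back(T,t,r.x).round(3))
z((252.5,259),(250.3,236.3)); z((250,250),(247.8,224.2)); z((250,253),(247.8,224.2))
z((279.5,192),(311.5,184)) # platter right
z((214.5,192),(251.5,185)) # platter left
z((246,222.5),(280,204)) # platter front
```

```text
(252.5, 259) (250.3, 236.3) z 0.018623208848321745 err 1.2829496798267757 [ 0.467 -0.108  0.019]
(250, 250) (247.8, 224.2) z 0.045454415053737963 err 3.606830238017953 [ 0.479 -0.105  0.045]
(250, 253) (247.8, 224.2) z 0.050774494207415526 err 1.5975059326990506 [ 0.473 -0.107  0.051]
(279.5, 192) (311.5, 184) z 0.10677039266709555 err 9.460230901361511 [ 0.59  -0.148  0.107]
(214.5, 192) (251.5, 185) z 0.034573198696050154 err 7.775296921406439 [ 0.586 -0.003  0.035]
(246, 222.5) (280, 204) z 0.045666283238974356 err 16.10857975277159 [ 0.533 -0.084  0.046]
```

```bash
cat >> h.py <<'E'
J=lambda: np.load("jig.npy")
def jw(P):
    p=J();c,s=np.cos(p[2]),np.sin(p[2]); return np.array([p[0]+c*P[0]-s*P[1],p[1]+s*P[0]+c*P[1],P[2]])
def wj(X):
    p=J();c,s=np.cos(p[2]),np.sin(p[2]); d=np.array(X)-[p[0],p[1],0]; return np.array([c*d[0]+s*d[1],-s*d[0]+c*d[1],d[2]])
def row(X,pushdeg):  # world target TCP, push direction angle in jig frame (deg)
    s=robot.read_state(); R0=Ro.from_rotvec(s["orientation"]).as_matrix()
    a=np.radians(pushdeg)+J()[2]; x=np.array([0,0,-1.]); y=-np.array([np.cos(a),np.sin(a),0]); R1=np.c_[x,y,np.cross(x,y)]
    d=R0.T@(np.array(X)-s["tool_pos"])*100; w=Ro.from_matrix(R0.T@R1).as_rotvec()*180/np.pi
    return d.round(2).tolist()+w.round(1).tolist()
def st():
    s=robot.read_state(); print("t",round(s["t"],2),"tcp",s["tool_pos"].round(4),"jig",wj(s["tool_pos"]).round(4),"F",s["force"].round(1),"q",np.array(s["q"]).round(2),"op",round(s["opening"],3))
E
python3 - <<'E'
from h import *
st()
for X in [(.42,.40,.25),(.55,.10,.25),(.46,-.27,.25)]: print(X,row(X,0))
print(jw((-.125,0,.2)))
E
```

```text
t 0.75 tcp [0.1396 0.5836 0.2186] jig [-0.5684  0.8086  0.2186] F [0.  0.4 0.2] q [ 1.25  0.13  1.49 -0.    1.52 -0.09] op 0.093
(0.42, 0.4, 0.25) [-3.14, -31.55, -11.33, -6.4, 0.0, 0.0]
(0.55, 0.1, 0.25) [-3.14, -51.17, -37.48, -6.4, 0.0, 0.0]
(0.46, -0.27, 0.25) [-3.14, -51.02, -75.56, -6.4, 0.0, 0.0]
[ 0.4797509  -0.27364305  0.2       ]
```

Emit:
jog_arm:
  targets:
    - [-1,-5,-2.5,0,0,0,1]
    - [-2,-10,-5,0,0,0,1]
    - [-3,-15,-7.5,-3,0,0,1]
    - [-3,-20,-10,-6,0,0,1]
    - [-3,-25,-13,-6,0,0,1]

```text
t: 1.38
tool_pos: [0.3537, 0.3978, 0.2491]
orientation: [-1.113, 1.266, 1.114]
force: [0.5, 0.7, -0.3]
opening: 0.0475
```

Run:
```python
from h import *
st()
for X in [(.42,.30,.25),(.54,.10,.25),(.46,-.27,.25)]: print(X,row(X,0))
```

```text
t 1.38 tcp [0.3537 0.3978 0.2491] jig [-0.333   0.6508  0.2491] F [ 0.5  0.7 -0.3] q [ 0.75 -0.07  1.63  0.    1.57 -0.69] op 0.048
(0.42, 0.3, 0.25) [-0.1, -7.83, -8.85, -0.3, 0.0, 0.0]
(0.54, 0.1, 0.25) [-0.1, -22.3, -27.14, -0.3, 0.0, 0.0]
(0.46, -0.27, 0.25) [-0.13, -19.13, -64.86, -0.3, 0.0, 0.0]
```

Emit:
jog_arm:
  targets:
    - [0,-3.5,-5,0,0,0,1]
    - [0,-7,-10,0,0,0,1]
    - [0,-10,-15,0,0,0,1]
    - [0,-12,-20,0,0,0,1]
    - [0,-14,-26,0,0,0,1]

```text
t: 2.0
tool_pos: [0.4593, 0.1212, 0.2491]
orientation: [-1.114, 1.265, 1.114]
force: [0.7, -1.1, 0.2]
opening: 0.0012
```

Emit:
jog_arm:
  targets:
    - [0,-2,-6,0,0,0,1]
    - [0,-3,-12,0,0,0,1]
    - [0,-3,-18,0,0,0,1]
    - [0,-2,-24,0,0,0,1]
    - [0,0,-30,0,0,0,1]

```text
t: 2.62
tool_pos: [0.4206, -0.1776, 0.2489]
orientation: [-1.115, 1.265, 1.113]
force: [0.7, -0.2, -0.4]
opening: 0.0002
```

Run:
```python
from h import *
st()
for P in [(-.13,0,.2),(-.13,0,.054)]: print(jw(P),row(jw(P),0))
```

```text
t 2.62 tcp [ 0.4206 -0.1776  0.2489] jig [-0.1956  0.088   0.2489] F [ 0.7 -0.2 -0.4] q [-0.51 -0.28  1.82  0.    1.6  -1.96] op 0.0
[ 0.47478916 -0.27302573  0.2       ] [4.9, -6.59, -8.78, -0.3, 0.1, 0.1]
[ 0.47478916 -0.27302573  0.054     ] [19.5, -6.56, -8.79, -0.3, 0.1, 0.1]
```

Emit:
jog_arm:
  targets:
    - [1,-4,-5,0,0,0,1]
    - [4,-6.6,-8.8,0,0,0,1]
    - [9,-6.6,-8.8,0,0,0,1]
    - [14,-6.6,-8.8,0,0,0,1]
    - [14,-6.6,-8.8,0,0,0,1]

```text
t: 3.25
tool_pos: [0.4719, -0.2711, 0.1044]
orientation: [-1.107, 1.267, 1.121]
force: [-0.4, 0.5, 0.5]
opening: 0.0005
```

Run:
```python
from h import *
st()
for P in [(-.13,0,.054)]: print(jw(P),row(jw(P),0))
T=optics.read_camera("top"); crop(T,"pics/tc3.png",250,130,160,150,4)
S=optics.read_camera("scene"); crop(S,"pics/sc4.png",250,160,190,140,4)
c=optics.read_camera("wrist"); cv2.imwrite("pics/w1.png",c["frame"][:,:,::-1])
```

```text
t 3.25 tcp [ 0.4719 -0.2711  0.1044] jig [-0.1331  0.0015  0.1044] F [-0.4  0.5  0.5] q [-0.62  0.07  1.76  0.    1.31 -2.06] op 0.001
[ 0.47478916 -0.27302573  0.054     ] [5.04, -0.35, -0.18, -0.3, 0.3, -0.4]
```

View pics/sc4.png

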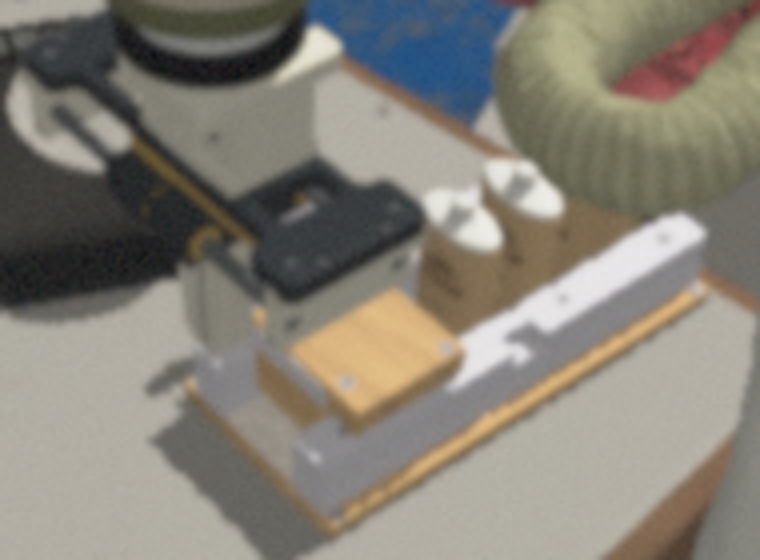

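View pics/w1.png

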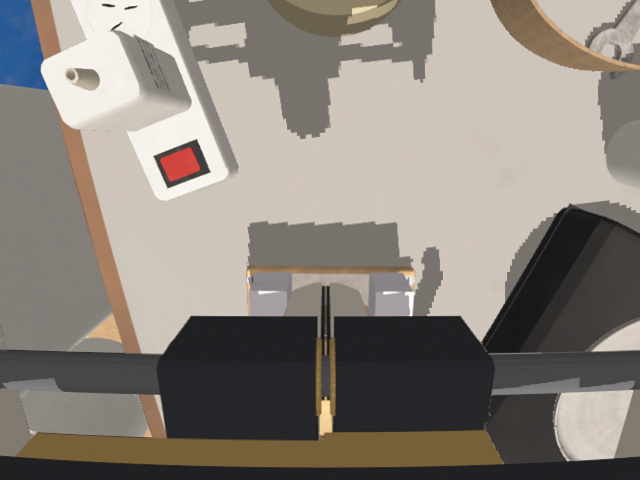

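Run:
```python
from h import *
S=optics.read_camera("scene");T=optics.read_camera("top");Wc=optics.read_camera("wrist")
s=robot.read_state()
for z in (0,.019,.05,.084):
    X=s["tool_pos"]+[0,0,z]; print(z,(proj(S,X)[0]-[250,160])*4,(proj(T,X)[0]-[250,130])*4,proj(Wc,X)[0])
```

```text
0 [225.12556988 331.11458013] [335.10199973 526.80136175] [323.80737437 299.15565074]
0.019 [224.33537931 301.51275307] [335.69070375 519.45332407] [323.56462636 317.89416288]
0.05 [222.99437222 251.06542716] [336.71405676 506.68111717] [323.02804134 359.37303996]
0.084 [221.44543689 192.46023415] [337.93635348 491.42760328] [322.08855642 432.20086491]
```

View pics/tc3.png

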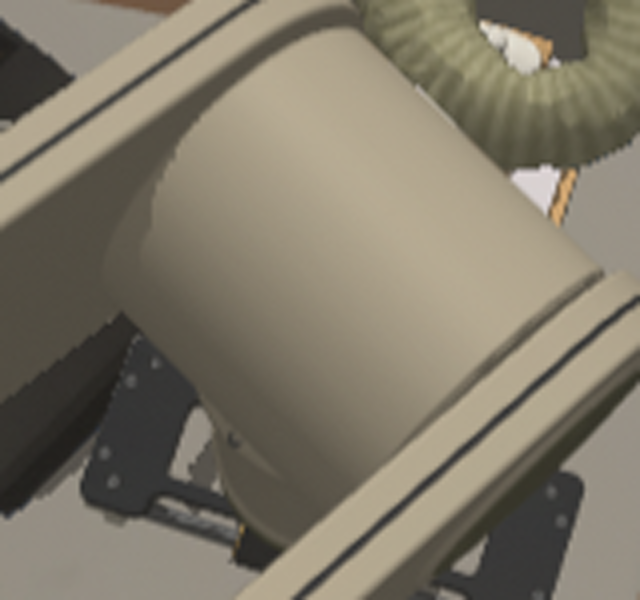

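Run:
```python
from h import *
S=optics.read_camera("scene");Wc=optics.read_camera("wrist")
s=robot.read_state();R=Ro.from_rotvec(s["orientation"]).as_matrix()
print("wristcam in tool",R.T@(-np.array(Wc["R"]).T@np.array(Wc["t"])-s["tool_pos"]))
for P in [(0,0,.0175),(0,0,-.0175),(0,.0075,0),(0,-.0075,0),(-.084,0,.094),(-.084,0,-.094),(-.084,.0375,-.094),(-.084,-.0375,-.094),(-.084,-.0375,.094),(-.06,0,.0175),(-.06,0,-.0175)]:
    X=s["tool_pos"]+R@np.array(P); print(P,((proj(S,X)[0]-[250,160])*4).round(),proj(Wc,X)[0].round())
crop(S,"pics/sc5.png",255,190,110,90,7)
```

```text
wristcam in tool [-0.16695335  0.07215857  0.00067963]
(0, 0, 0.0175) [201. 311.] [362. 299.]
(0, 0, -0.0175) [247. 355.] [286. 299.]
(0, 0.0075, 0) [211. 340.] [324. 283.]
(0, -0.0075, 0) [237. 325.] [324. 314.]
(-0.084, 0, 0.094) [93. 86.] [669. 419.]
(-0.084, 0, -0.094) [364. 320.] [-23. 418.]
(-0.084, 0.0375, -0.094) [289. 363.] [-61. 290.]
(-0.084, -0.0375, -0.094) [435. 278.] [ 13. 519.]
(-0.084, -0.0375, 0.094) [161.  54.] [633. 520.]
(-0.06, 0, 0.0175) [196. 215.] [379. 375.]
(-0.06, 0, -0.0175) [245. 258.] [267. 375.]
```

View pics/sc5.png

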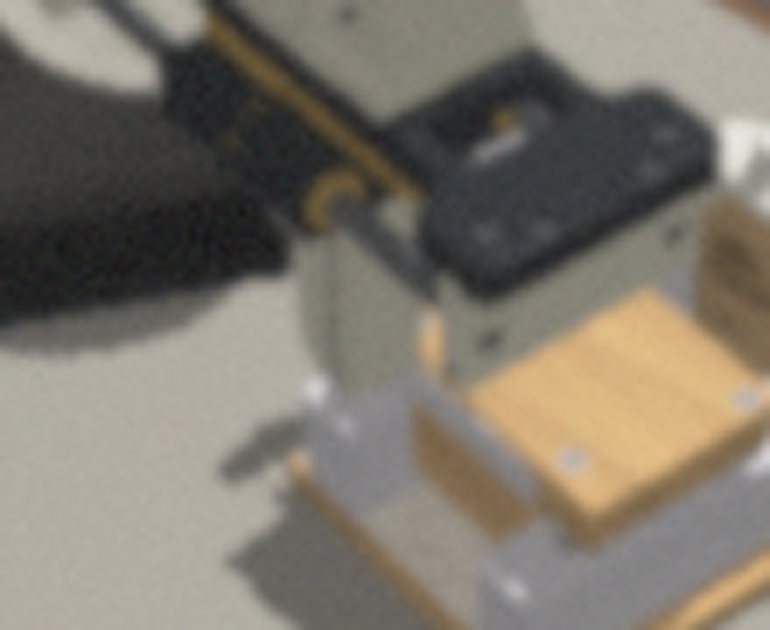

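Emit:
jog_arm:
  targets:
    - [2.5,0,-0.1,0,0,0,1]
    - [5,0,-0.1,0,0,0,1]
    - [5,-1,-0.1,0,0,0,1]
    - [5,-1.5,-0.1,0,0,0,1]
    - [5,-1.5,-0.1,0,0,0,1]

```text
t: 4.28
tool_pos: [0.4926, -0.2775, 0.0628]
orientation: [-1.12, 1.263, 1.109]
force: [-0.9, -0.2, -0.1]
opening: 0.0002
```

Run:
```python
from h import *
st()
for P in [(-.10,0,.055),(-.045,0,.055)]: print(row(jw(P),0))
S=optics.read_camera("scene"); crop(S,"pics/sc6.png",255,190,110,90,7)
```

```text
t 4.28 tcp [ 0.4926 -0.2775  0.0628] jig [-0.1117 -0.0022  0.0628] F [-0.9 -0.2 -0.1] q [-0.6   0.16  1.75  0.    1.22 -2.05] op 0.0
[0.79, -1.17, 0.23, -0.2, -0.1, 0.4]
[0.83, -6.67, 0.25, -0.2, -0.1, 0.4]
```

View pics/sc6.png

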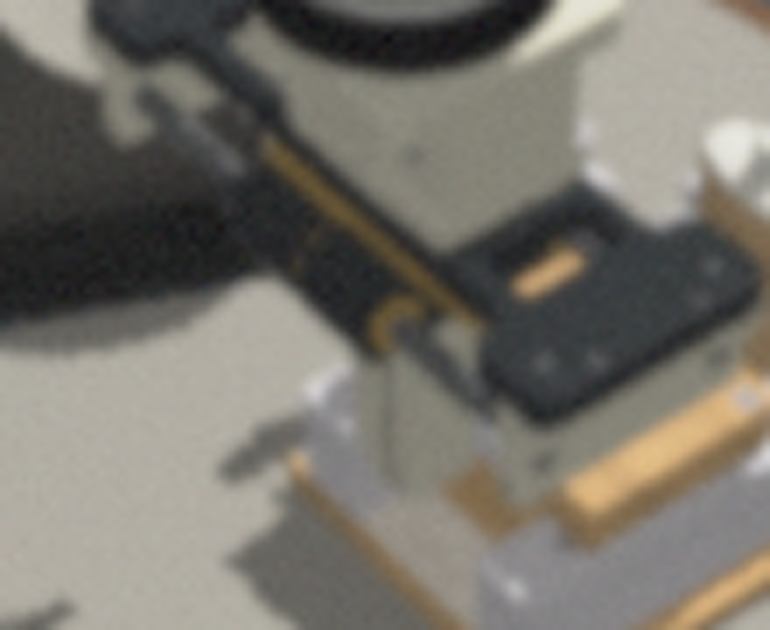

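Emit:
jog_arm:
  targets:
    - [0.8,0,0.2,0,0,0,1]
    - [0.8,-0.5,0.2,0,0,0,1]
    - [0.8,-1.0,0.2,0,0,0.4,1]
    - [0.8,-1.5,0.2,0,0,0.4,1]

```text
t: 4.82
tool_pos: [0.5075, -0.2774, 0.0546]
orientation: [-1.115, 1.269, 1.115]
force: [-5.5, 0.7, 3.7]
opening: 0.0005
```

Run:
```python
from h import *
st()
for P in [(-.045,0,.055)]: print(row(jw(P),0))
```

```text
t 4.83 tcp [ 0.5075 -0.2774  0.0546] jig [-0.097  -0.0003  0.0546] F [-5.5  0.7  3.7] q [-0.59  0.21  1.71 -0.    1.22 -2.03] op 0.001
[-0.04, -5.2, 0.05, -0.2, -0.1, -0.1]
```

Emit:
jog_arm:
  targets:
    - [0,-0.4,0,0,0,0,1]
    - [0,-0.8,0,0,0,0,1]
    - [0,-1.2,0,0,0,0,1]
    - [0,-1.6,0,0,0,0,1]
    - [0,-2.0,0,0,0,0,1]

```text
t: 5.45
tool_pos: [0.5271, -0.28, 0.0547]
orientation: [-1.114, 1.27, 1.116]
force: [-5.1, 1.5, 3.7]
opening: 0.0002
```

Run:
```python
from h import *
st()
for P in [(-.045,0,.055)]: print(row(jw(P),0))
```

```text
t 5.45 tcp [ 0.5271 -0.28    0.0547] jig [-0.0772 -0.0004  0.0547] F [-5.1  1.5  3.7] q [-0.57  0.26  1.65 -0.    1.23 -2.01] op 0.0
[-0.04, -3.22, 0.06, -0.2, -0.1, -0.1]
```

Emit:
jog_arm:
  targets:
    - [0,-0.4,0,0,0,0,1]
    - [0,-0.8,0,0,0,0,1]
    - [0,-1.2,0,0,0,0,1]
    - [0,-1.6,0,0,0,0,1]
    - [0,-2.0,0,0,0,0,1]

```text
t: 6.08
tool_pos: [0.5467, -0.2826, 0.0546]
orientation: [-1.114, 1.271, 1.116]
force: [-4.6, 0.6, 4.4]
opening: 0.0007
```

Run:
```python
from h import *
st()
for P in [(-.045,0,.055)]: print(row(jw(P),0))
S=optics.read_camera("scene"); crop(S,"pics/sc7.png",280,180,150,110,5)
```

```text
t 6.08 tcp [ 0.5467 -0.2826  0.0546] jig [-0.0575 -0.0006  0.0546] F [-4.6  0.6  4.4] q [-0.56  0.31  1.6  -0.    1.24 -2.  ] op 0.001
[-0.04, -1.25, 0.07, -0.2, -0.1, -0.2]
```

View pics/sc7.png

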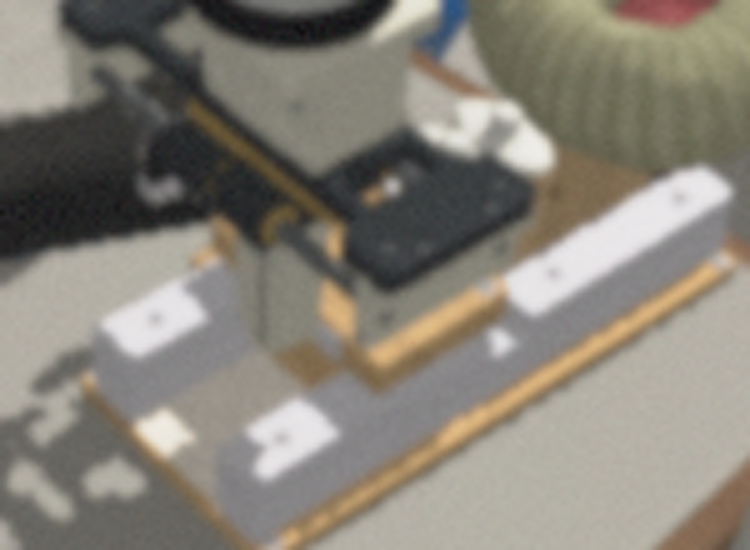

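Emit:
jog_arm:
  targets:
    - [0,-0.3,0,0,0,0,1]
    - [0,-0.6,0,0,0,0,1]
    - [0,-0.9,0,0,0,0,1]
    - [0,-1.1,0,0,0,0,1]
    - [0,-1.3,0,0,0,0,1]

```text
t: 6.75
tool_pos: [0.5598, -0.2843, 0.0545]
orientation: [-1.114, 1.271, 1.117]
force: [-5.5, 0.5, 2.0]
opening: 0.0006
```

Run:
```python
from h import *
st()
S=optics.read_camera("scene"); crop(S,"pics/sc8.png",280,180,150,110,5)
```

```text
t 6.75 tcp [ 0.5598 -0.2843  0.0545] jig [-0.0443 -0.0007  0.0545] F [-5.5  0.5  2. ] q [-0.55  0.34  1.56 -0.    1.25 -1.99] op 0.001
```

View pics/sc8.png

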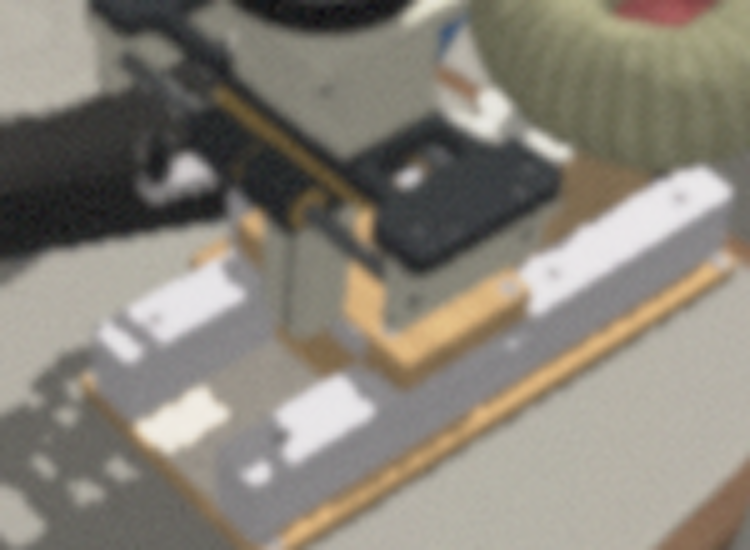

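Emit:
jog_arm:
  targets:
    - [0,-0.1,0,0,0,0,1]
    - [0,-0.2,0,0,0,0,1]
    - [0,-0.3,0,0,0,0,1]

```text
t: 7.18
tool_pos: [0.5624, -0.2846, 0.0545]
orientation: [-1.113, 1.271, 1.117]
force: [-8.2, 0.7, 6.3]
opening: 0.0003
```

Emit:
jog_arm:
  targets:
    - [0,-0.1,0,0,0,0,1]
    - [0,-0.2,0,0,0,0,1]
    - [0,-0.3,0,0,0,0,1]

```text
t: 7.55
tool_pos: [0.5628, -0.2846, 0.0545]
orientation: [-1.109, 1.275, 1.122]
force: [-19.0, 4.3, 14.5]
opening: 0.001
```

Run:
```python
from h import *
st()
S=optics.read_camera("scene"); crop(S,"pics/sc9.png",280,180,150,110,5)
```

```text
t 7.55 tcp [ 0.5628 -0.2846  0.0545] jig [-0.0412 -0.0006  0.0545] F [-19.    4.3  14.5] q [-0.55  0.35  1.54 -0.01  1.26 -1.99] op 0.001
```

View pics/sc9.png

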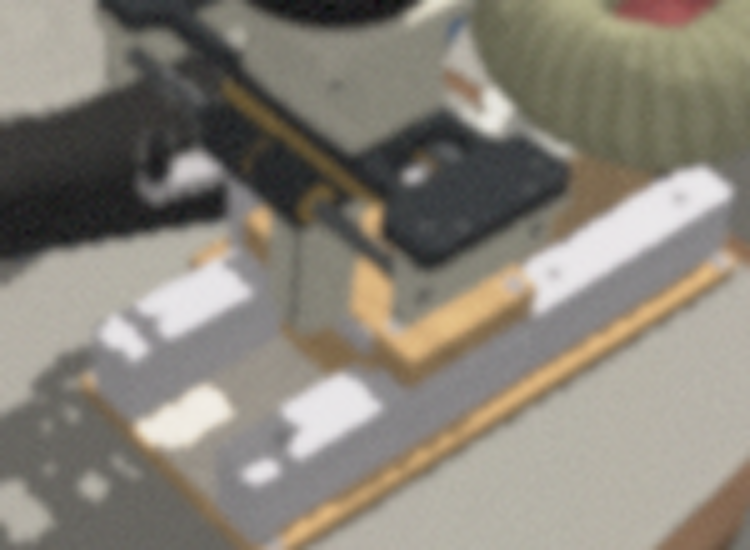

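Emit:
jog_arm:
  targets:
    - [0,0.3,0,0,0,0,1]
    - [0,0.6,0,0,0,0,1]
    - [0,1.2,0,0,0,0,1]
    - [0,1.2,0,0,0,0,1]

```text
t: 8.1
tool_pos: [0.5506, -0.283, 0.0545]
orientation: [-1.109, 1.275, 1.122]
force: [-0.6, -0.5, -0.2]
opening: 0.0006
```

Run:
```python
from h import *
st()
S=optics.read_camera("scene"); crop(S,"pics/sc10.png",280,180,150,110,5)
c=optics.read_camera("wrist"); cv2.imwrite("pics/w2.png",c["frame"][:,:,::-1])
```

```text
t 8.1 tcp [ 0.5506 -0.283   0.0545] jig [-0.0535 -0.0005  0.0545] F [-0.6 -0.5 -0.2] q [-0.55  0.32  1.58 -0.01  1.25 -2.  ] op 0.001
```

View pics/sc10.png

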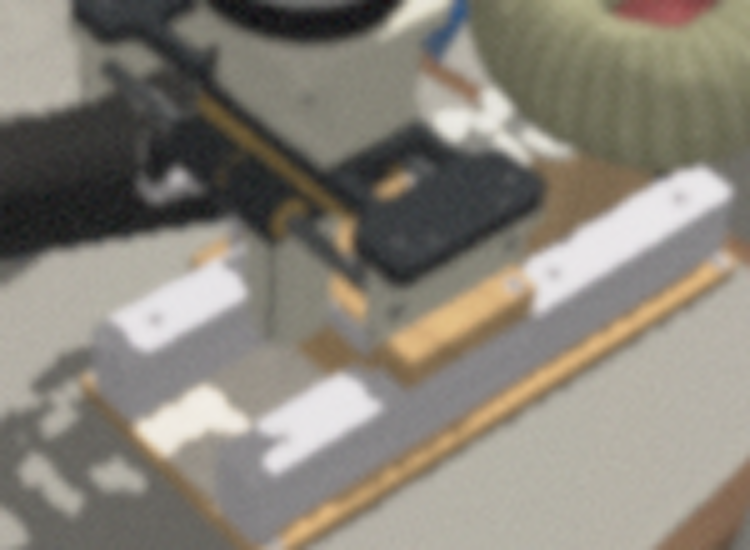

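Emit:
jog_arm:
  targets:
    - [0,2,0,0,0,0,1]
    - [-5,5,1,0,0,0,1]
    - [-9,9,3,0,0,0,1]
    - [-12,14,5,0,0,0,1]
    - [-12,16,10,0,0,0,1]

```text
t: 8.82
tool_pos: [0.4064, -0.1646, 0.1795]
orientation: [-1.112, 1.274, 1.114]
force: [1.0, -0.2, 0.1]
opening: 0.0006
```

Run:
```python
from h import *
st()
S=optics.read_camera("scene"); crop(S,"pics/sc11.png",280,180,150,110,5)
T=optics.read_camera("top"); crop(T,"pics/tc11.png",280,130,130,150,4)
```

```text
t 8.82 tcp [ 0.4064 -0.1646  0.1795] jig [-0.2113  0.0991  0.1795] F [ 1.  -0.2  0.1] q [-0.5  -0.3   1.96 -0.    1.48 -1.94] op 0.001
```

View pics/sc11.png

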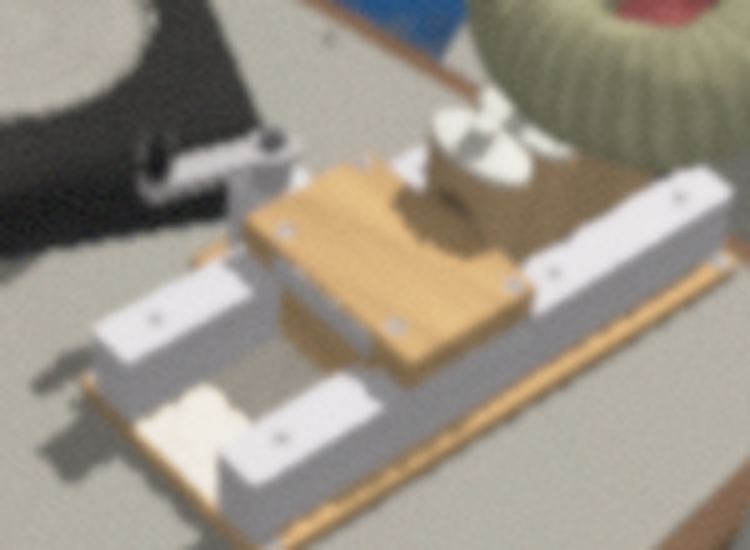

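View pics/tc11.png

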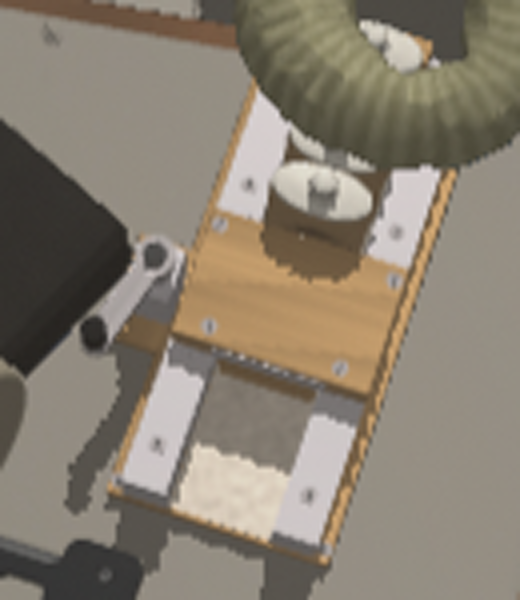

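Run:
```python
from h import *
from scipy.optimize import least_squares
T=optics.read_camera("top");S=optics.read_camera("scene")
tp=lambda u,v:(280+u/4,130+v/4); sp=lambda u,v:(280+u/5,180+v/5)
O=[(T,tp(173,333),-.035,.052),(T,tp(368,396),-.035,-.052),(T,tp(411,268),.035,-.052),
(S,sp(245,220),-.035,.052),(S,sp(410,360),-.035,-.052),(S,sp(535,288),.035,-.052)]
def res(p): return np.concatenate([proj(c,jw((x+p[0],y+p[2],p[1]+x*p[3])))[0]-uv for c,uv,x,y in O])
r=least_squares(res,[0,.064,0,0]);print(r.x,res(r.x).reshape(-1,2).round(1))
for z in (.064,.072):
  for x in (-.006,-.003,0): print(z,x,np.abs(res([x,z,0,0])).mean(), res([x,z,0,0]).reshape(-1,2).mean(0))
```

```text
[ 0.00169799  0.06251461  0.00049914 -0.04584883] [[-0.7 -0.4]
 [ 0.8 -0.3]
 [ 0.1 -0.1]
 [-1.4 -0.4]
 [-0.1  0.8]
 [ 0.8  0.2]]
0.064 -0.006 2.150213051426666 [-1.83528448  2.46514162]
0.064 -0.003 1.2945844220756346 [-1.04411645  1.43178455]
0.064 0 0.6598415223639336 [-0.25493472  0.40030767]
0.072 -0.006 1.6384439100597656 [-1.57190087  0.47985288]
0.072 -0.003 1.1980838629446424 [-0.77540672 -0.55951922]
0.072 0 1.2855014554872781 [ 0.01907318 -1.59698666]
```

Run:
```python
from h import *
S=optics.read_camera("scene")
im=S["frame"][:,:,::-1].copy(); s=8
u0,v0=320,205
im=cv2.resize(im[v0:v0+70,u0:u0+90],None,fx=s,fy=s,interpolation=cv2.INTER_CUBIC)
for z,col in ((.046,(0,255,0)),(.054,(0,0,255))):
  for a,b in (((-.035,.052),(-.035,-.052)),((-.035,-.052),(.035,-.052))):
    p=[((proj(S,jw((*q,z)))[0]-[u0,v0]+.5)*s).astype(int) for q in (a,b)]
    cv2.line(im,tuple(map(int,p[0])),tuple(map(int,p[1])),col,1)
  for a,b in (((-.035,.052),(-.035,-.052)),((-.035,-.052),(.035,-.052))):
    p=[((proj(S,jw((*q,z+.018)))[0]-[u0,v0]+.5)*s).astype(int) for q in (a,b)]
    cv2.line(im,tuple(map(int,p[0])),tuple(map(int,p[1])),col,1)
cv2.imwrite("pics/sc12.png",im)
```

```text
(no output)
```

View pics/sc12.png

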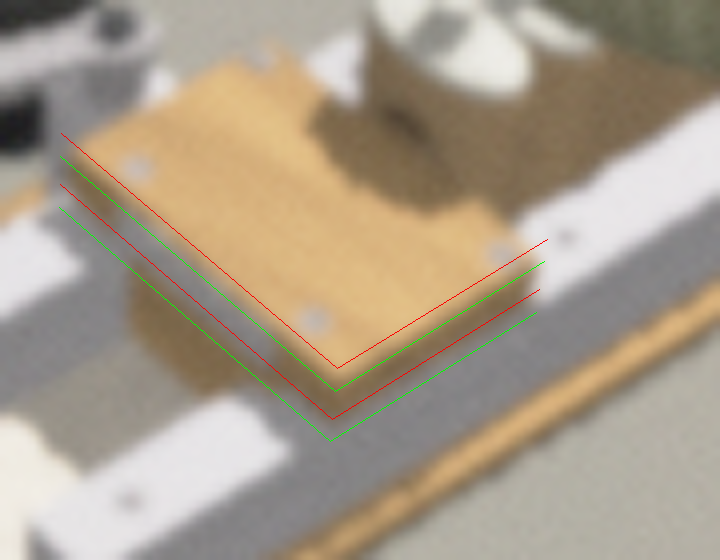

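View pics/w2.png

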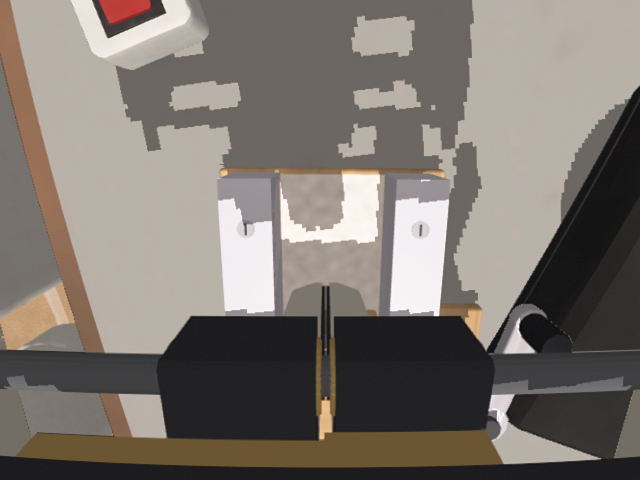

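Run:
```python
from h import *
S=optics.read_camera("scene")
a=np.mean([optics.read_camera("scene")["frame"].astype(float) for _ in range(4)],0)
im=np.clip(a,0,255).astype(np.uint8)[:,:,::-1]; s=10
u0,v0=340,235
im=cv2.resize(np.ascontiguousarray(im[v0:v0+50,u0:u0+70]),None,fx=s,fy=s,interpolation=cv2.INTER_CUBIC)
im=np.clip(im.astype(float)*1.4,0,255).astype(np.uint8)
for a,b in (((-.11,-.052),(-.04,-.052)),((-.11,-.028),(-.04,-.028)),((.04,-.052),(.1,-.052))):
    p=[((proj(S,jw((*q,.046)))[0]-[u0,v0]+.5)*s).astype(int) for q in (a,b)]
    cv2.line(im,tuple(map(int,p[0])),tuple(map(int,p[1])),(0,255,0),1)
cv2.imwrite("pics/sc13.png",im)
```

```text
(no output)
```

View pics/sc13.png

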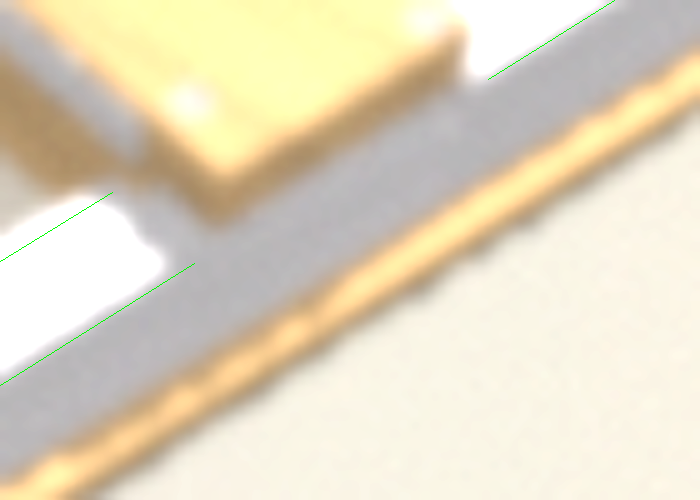

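Run:
```python
from h import *
S=optics.read_camera("scene")
im=cv2.imread("pics/scene0.png"); s=10
u0,v0=320,230
im=cv2.resize(np.ascontiguousarray(im[v0:v0+50,u0:u0+70]),None,fx=s,fy=s,interpolation=cv2.INTER_CUBIC)
im=np.clip(im.astype(float)*1.4,0,255).astype(np.uint8)
for a,b in (((-.11,-.052),(.1,-.052)),((-.11,-.028),(-.1,-.028))):
    p=[((proj(S,jw((*q,.046)))[0]-[u0,v0]+.5)*s).astype(int) for q in (a,b)]
    cv2.line(im,tuple(map(int,p[0])),tuple(map(int,p[1])),(0,255,0),1)
cv2.imwrite("pics/sc14.png",im)
```

```text
(no output)
```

View pics/sc14.png

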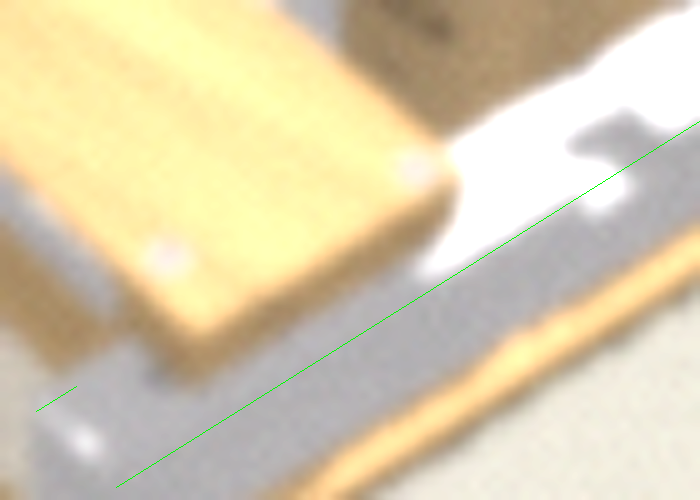

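Run:
```python
from h import *
st()
T=optics.read_camera("top");S=optics.read_camera("scene")
for z in (.073,.083,.093):
  for a in (1.7,1.83,1.95):
    X=jw((-.052*np.sin(a),.07-.052*np.cos(a),z)); print(z,a,((proj(T,X)[0]-[280,130])*4).round(),((proj(S,X)[0]-[280,180])*5).round())
for P in [(-.12,.1085,.17),(-.0436,.1085,.17),(-.0436,.1085,.081)]: print(row(jw(P),-105))
```

```text
t 9.38 tcp [ 0.4063 -0.164   0.1759] jig [-0.2114  0.0997  0.1759] F [ 0.1  0.3 -0.1] q [-0.5  -0.29  1.96 -0.    1.48 -1.94] op 0.0
0.073 1.7 [111. 346.] [166. 189.]
0.073 1.83 [ 99. 339.] [158. 179.]
0.073 1.95 [ 89. 332.] [153. 170.]
0.083 1.7 [110. 340.] [166. 171.]
0.083 1.83 [ 98. 333.] [158. 161.]
0.083 1.95 [ 88. 326.] [153. 152.]
0.093 1.7 [110. 334.] [166. 153.]
0.093 1.83 [ 97. 327.] [158. 143.]
0.093 1.95 [ 87. 320.] [153. 133.]
[0.5, -9.15, 0.91, 104.7, -0.6, -0.4]
[0.41, -16.79, 0.94, 104.7, -0.6, -0.4]
[9.31, -16.88, 0.95, 104.7, -0.6, -0.4]
```

Emit:
jog_arm:
  targets:
    - [-2,-1,0.5,10,0,0,1]
    - [-2,-3,0.9,20,0,0,1]
    - [-2,-5,0.9,30,0,0,1]
    - [-2,-7,0.9,40,0,0,1]
    - [-2,-9,0.9,50,0,0,1]

```text
t: 10.1
tool_pos: [0.4976, -0.1667, 0.1947]
orientation: [-0.439, 1.536, 0.446]
force: [-1.0, 0.3, -0.7]
opening: 0.001
```

Run:
```python
from h import *
st()
for P in [(-.0436,.1085,.18),(-.0436,.1085,.081)]: print(row(jw(P),-106))
```

```text
t 10.1 tcp [ 0.4976 -0.1667  0.1947] jig [-0.1205  0.1083  0.1947] F [-1.   0.3 -0.7] q [-0.42 -0.05  1.72 -0.    1.49 -0.98] op 0.001
[1.38, -4.88, 5.97, 55.4, -0.7, -0.1]
[11.28, -4.94, 6.06, 55.4, -0.7, -0.1]
```

Emit:
jog_arm:
  targets:
    - [0,-0.9,1,10,0,0,1]
    - [0,-1.8,2,20,0,0,1]
    - [0,-2.8,3.4,30,0,0,1]
    - [0,-3.8,4.8,40,0,0,1]
    - [0,-4.9,6,50,0,0,1]

```text
t: 10.72
tool_pos: [0.575, -0.1762, 0.1934]
orientation: [0.247, 1.568, -0.248]
force: [-0.6, -0.3, -0.4]
opening: 0.0006
```

Emit:
jog_arm:
  targets:
    - [0,0,0,5,0,0,1]
    - [2,0,0,6,0,0,1]

```text
t: 10.98
tool_pos: [0.5761, -0.1768, 0.1742]
orientation: [0.328, 1.554, -0.331]
force: [0.0, -0.2, -0.2]
opening: 0.0005
```

Run:
```python
from h import *
st()
for P in [(-.0436,.1085,.12),(-.0436,.1085,.081)]: print(row(jw(P),-106))
S=optics.read_camera("scene"); crop(S,"pics/sc15.png",260,140,150,110,5)
T=optics.read_camera("top"); crop(T,"pics/tc15.png",250,130,160,150,4)
c=optics.read_camera("wrist"); cv2.imwrite("pics/w3.png",c["frame"][:,:,::-1])
```

```text
t 10.97 tcp [ 0.5761 -0.1768  0.1742] jig [-0.0413  0.108   0.1742] F [ 0.  -0.2 -0.2] q [-0.38  0.17  1.53 -0.    1.45  0.04] op 0.001
[5.42, 0.0, -0.19, -1.0, -0.5, 0.2]
[9.32, 0.02, -0.16, -1.0, -0.5, 0.2]
```

View pics/sc15.png

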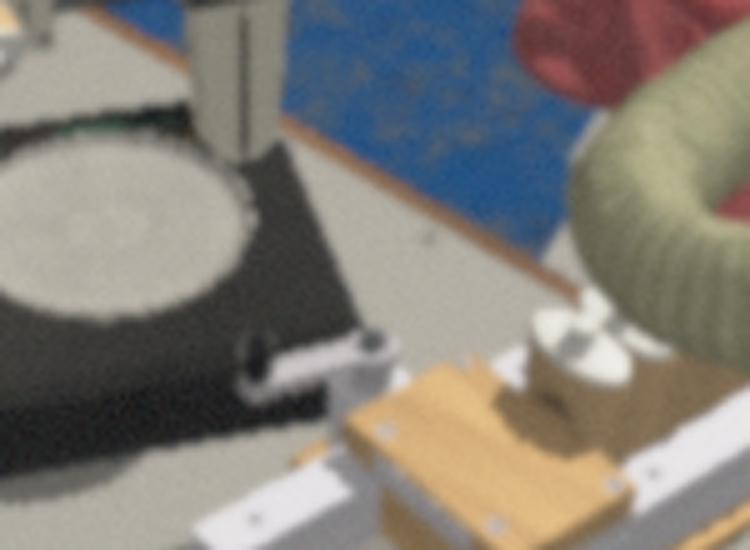

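View pics/w3.png

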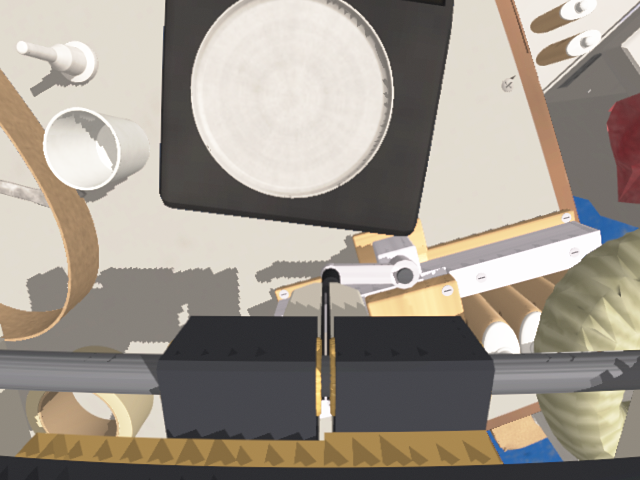

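Emit:
jog_arm:
  targets:
    - [3,0,-0.1,0,0,0,1]
    - [6,0,-0.2,0,0,0,1]
    - [8,0,-0.2,0,0,0,1]
    - [9.3,0,-0.2,0,0,0,1]
    - [9.3,0,-0.2,0,0,0,1]

```text
t: 11.75
tool_pos: [0.5694, -0.1744, 0.077]
orientation: [0.328, 1.563, -0.329]
force: [-0.2, 0.2, -0.0]
opening: 0.0005
```

```bash
cat > arc.py <<'E'
from h import *
import sys
st()
d=float(sys.argv[1]); 
for a in map(float,sys.argv[2:]):
    r=np.radians(a); P=(-.052*np.sin(r)-d*np.cos(r), .07-.052*np.cos(r)+d*np.sin(r), .081); print(a,row(jw(P),-a))
E
python3 arc.py .014 105 100 95 90 85 80
python3 - <<'E'
from h import *
c=optics.read_camera("wrist"); cv2.imwrite("pics/w4.png",c["frame"][:,:,::-1])
S=optics.read_camera("scene"); crop(S,"pics/sc16.png",260,140,150,110,5)
E
```

```text
t 11.75 tcp [ 0.5694 -0.1744  0.077 ] jig [-0.0483  0.1096  0.077 ] F [-0.2  0.2 -0. ] q [-0.38  0.24  1.63 -0.    1.29  0.04] op 0.001
105.0 [-0.4, -1.16, 0.52, -1.8, -1.0, 0.2]
100.0 [-0.4, -1.62, 0.43, -6.8, -1.0, 0.2]
95.0 [-0.4, -2.09, 0.38, -11.8, -1.0, 0.1]
90.0 [-0.4, -2.56, 0.38, -16.8, -1.0, 0.1]
85.0 [-0.4, -3.02, 0.41, -21.8, -1.0, 0.0]
80.0 [-0.4, -3.49, 0.49, -26.8, -1.0, -0.0]
```

View pics/w4.png

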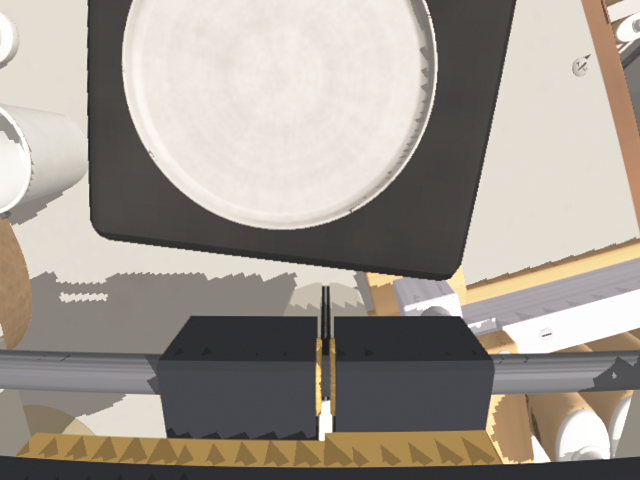

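View pics/sc16.png

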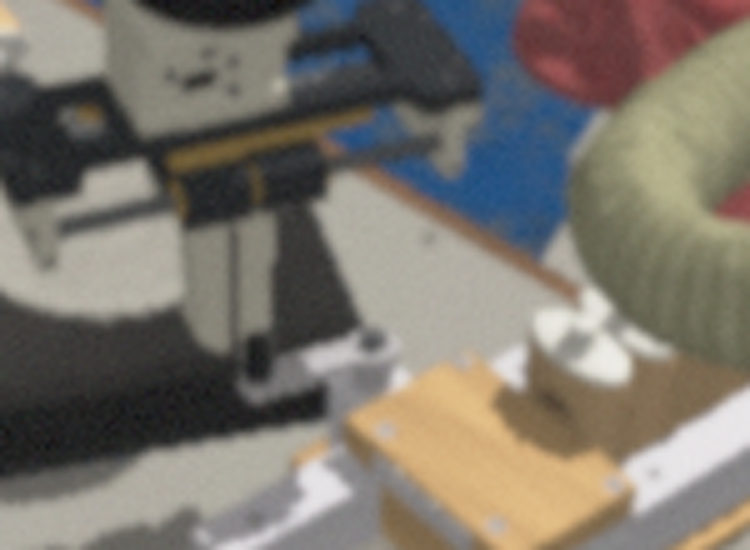

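Emit:
jog_arm:
  targets:
    - [-0.4,-0.4,0.5,0,0,0,1]
    - [-0.4,-0.8,0.5,-2,0,0,1]
    - [-0.4,-1.2,0.5,-3,0,0,1]
    - [-0.4,-1.6,0.43,-7,0,0,1]
    - [-0.4,-2.1,0.38,-12,0,0,1]

```text
t: 12.48
tool_pos: [0.5661, -0.196, 0.0835]
orientation: [0.163, 1.578, -0.161]
force: [0.8, 0.7, 1.4]
opening: 0.0006
```

```bash
python3 arc.py .014 95 90 85 80 75 70 65
python3 - <<'E'
from h import *
S=optics.read_camera("scene"); crop(S,"pics/sc17.png",260,140,150,110,5)
E
```

```text
t 12.47 tcp [ 0.5661 -0.196   0.0835] jig [-0.0489  0.0877  0.0835] F [0.8 0.7 1.4] q [-0.42  0.24  1.62 -0.    1.3  -0.21] op 0.001
95.0 [0.26, 0.06, -0.17, 0.3, -0.8, 0.0]
90.0 [0.26, -0.39, -0.28, -4.7, -0.8, 0.0]
85.0 [0.26, -0.86, -0.34, -9.7, -0.8, -0.0]
80.0 [0.26, -1.33, -0.36, -14.7, -0.8, -0.1]
75.0 [0.26, -1.8, -0.35, -19.7, -0.8, -0.1]
70.0 [0.26, -2.26, -0.29, -24.7, -0.8, -0.1]
65.0 [0.26, -2.72, -0.19, -29.7, -0.8, -0.2]
```

View pics/sc17.png

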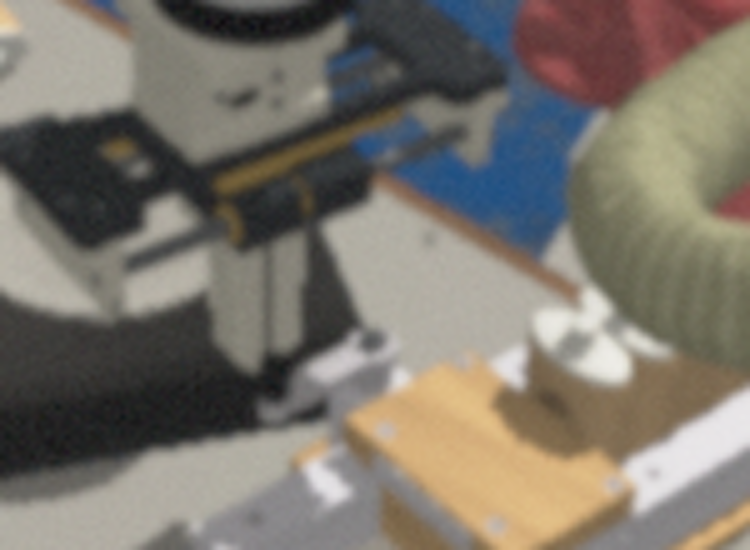

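Emit:
jog_arm:
  targets:
    - [0.2,-0.4,-0.28,-5,0,0,1]
    - [0.2,-0.85,-0.34,-10,0,0,1]
    - [0.2,-1.3,-0.36,-15,0,0,1]
    - [0.2,-1.8,-0.35,-20,0,0,1]
    - [0.2,-2.25,-0.3,-25,0,0,1]

```text
t: 13.15
tool_pos: [0.5587, -0.2182, 0.082]
orientation: [-0.183, 1.575, 0.188]
force: [0.5, 2.1, -0.7]
opening: 0.0001
```

```bash
python3 arc.py .014 70 65 60 55 50 45
python3 - <<'E'
from h import *
S=optics.read_camera("scene"); crop(S,"pics/sc18.png",260,140,150,110,5)
E
```

```text
t 13.15 tcp [ 0.5587 -0.2182  0.082 ] jig [-0.0535  0.0648  0.082 ] F [ 0.5  2.1 -0.7] q [-0.46  0.24  1.61 -0.    1.29 -0.69] op 0.0
70.0 [0.1, 0.06, 0.01, 0.6, -0.7, -0.3]
65.0 [0.1, -0.4, -0.09, -4.4, -0.7, -0.3]
60.0 [0.1, -0.86, -0.16, -9.4, -0.7, -0.3]
55.0 [0.1, -1.33, -0.19, -14.4, -0.7, -0.4]
50.0 [0.1, -1.8, -0.17, -19.4, -0.6, -0.4]
45.0 [0.09, -2.27, -0.12, -24.4, -0.6, -0.4]
```

View pics/sc18.png

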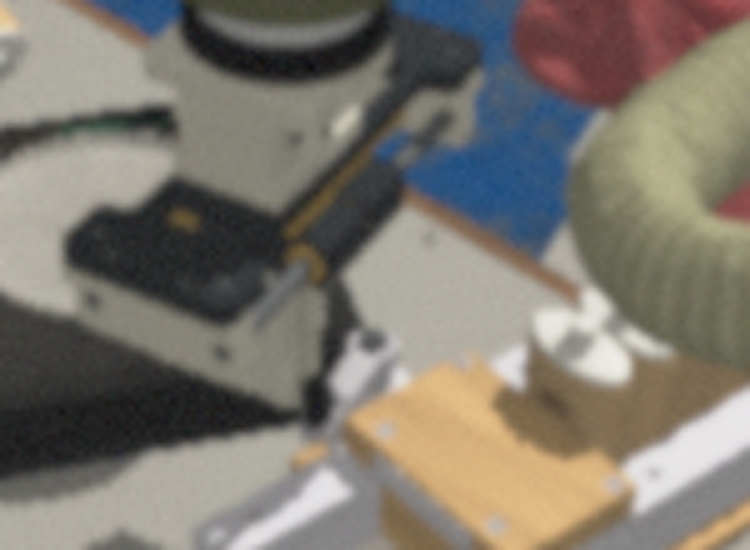

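Emit:
jog_arm:
  targets:
    - [0.1,-0.4,-0.1,-5,0,0,1]
    - [0.1,-0.85,-0.16,-10,0,0,1]
    - [0.1,-1.35,-0.19,-15,0,0,1]
    - [0.1,-1.8,-0.17,-20,0,0,1]

```text
t: 13.7
tool_pos: [0.5614, -0.2367, 0.0813]
orientation: [-0.458, 1.533, 0.466]
force: [-0.0, 1.9, -0.1]
opening: 0.0002
```

```bash
python3 arc.py .014 50 45 40 35 30 25
python3 - <<'E'
from h import *
S=optics.read_camera("scene"); crop(S,"pics/sc19.png",280,160,150,110,5)
E
```

```text
t 13.7 tcp [ 0.5614 -0.2367  0.0813] jig [-0.0486  0.0467  0.0813] F [-0.   1.9 -0.1] q [-0.48  0.27  1.59 -0.    1.3  -1.07] op 0.0
50.0 [0.03, 0.06, 0.02, 0.8, -0.6, -0.5]
45.0 [0.03, -0.39, -0.09, -4.2, -0.5, -0.5]
40.0 [0.03, -0.86, -0.16, -9.2, -0.5, -0.5]
35.0 [0.02, -1.33, -0.19, -14.2, -0.5, -0.5]
30.0 [0.02, -1.8, -0.17, -19.2, -0.5, -0.6]
25.0 [0.02, -2.26, -0.12, -24.2, -0.4, -0.6]
```

View pics/sc19.png

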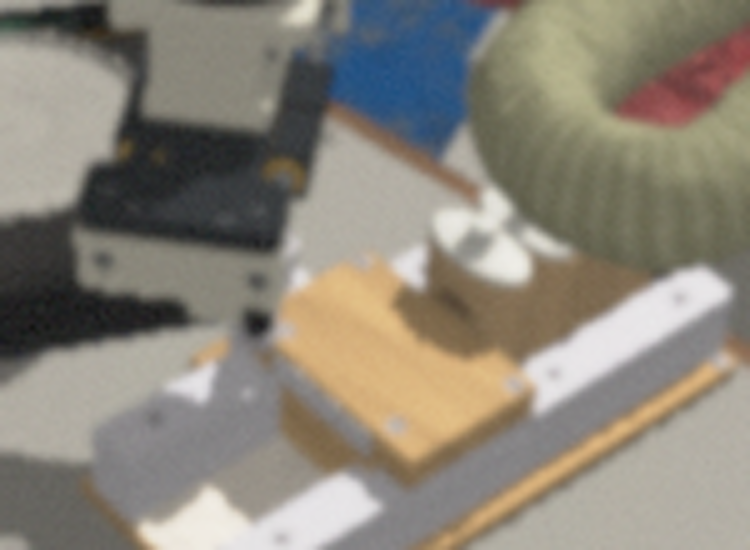

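Emit:
jog_arm:
  targets:
    - [0,-0.4,-0.1,-5,0,0,1]
    - [0,-0.85,-0.16,-10,0,0,1]
    - [0,-1.3,-0.19,-15,0,0,1]
    - [0,-1.75,-0.17,-20,0,0,1]

```text
t: 14.25
tool_pos: [0.5697, -0.2527, 0.0814]
orientation: [-0.73, 1.454, 0.741]
force: [-0.2, 0.8, 0.9]
opening: 0.0006
```

```bash
python3 arc.py .014 30 25 20 15 10 5 0
python3 - <<'E'
from h import *
S=optics.read_camera("scene"); crop(S,"pics/sc20.png",280,160,150,110,5)
E
```

```text
t 14.25 tcp [ 0.5697 -0.2527  0.0814] jig [-0.0383  0.0319  0.0814] F [-0.2  0.8  0.9] q [-0.5   0.3   1.54 -0.01  1.3  -1.44] op 0.001
30.0 [0.04, -0.01, 0.01, 1.0, -0.4, -0.6]
25.0 [0.03, -0.47, -0.1, -4.0, -0.4, -0.6]
20.0 [0.03, -0.93, -0.17, -9.0, -0.3, -0.7]
15.0 [0.02, -1.4, -0.2, -14.0, -0.3, -0.7]
10.0 [0.02, -1.87, -0.18, -19.0, -0.3, -0.7]
5.0 [0.01, -2.34, -0.13, -24.0, -0.2, -0.7]
0.0 [0.0, -2.8, -0.04, -29.0, -0.2, -0.7]
```

View pics/sc20.png

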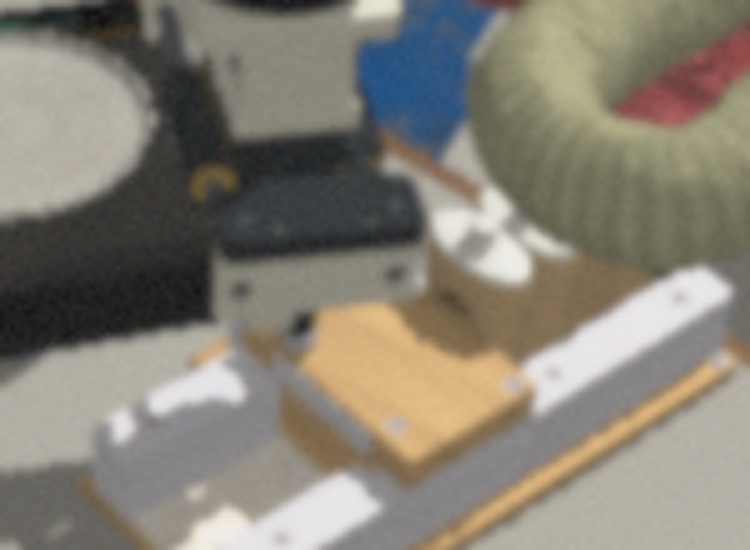

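The pin (crop 300,325) now rides over the board, with low force. I'll carry on towards the stop.

Emit:
jog_arm:
  targets:
    - [0,-0.47,-0.1,-4,0,0,1]
    - [0,-0.93,-0.17,-9,0,0,1]
    - [0,-1.4,-0.2,-14,0,0,1]
    - [0,-1.85,-0.18,-19,0,0,1]

```text
t: 14.8
tool_pos: [0.5839, -0.2654, 0.0813]
orientation: [-0.984, 1.345, 0.997]
force: [-0.9, 1.4, 0.7]
opening: 0.0006
```

```bash
python3 arc.py .014 10 5 0
```

```text
t 14.8 tcp [ 0.5839 -0.2654  0.0813] jig [-0.0227  0.021   0.0813] F [-0.9  1.4  0.7] q [-0.5   0.35  1.49 -0.01  1.31 -1.78] op 0.001
10.0 [0.03, 0.02, 0.02, 0.2, -0.2, -0.7]
5.0 [0.03, -0.44, -0.08, -4.8, -0.1, -0.7]
0.0 [0.02, -0.91, -0.15, -9.8, -0.1, -0.7]
```

Emit:
jog_arm:
  targets:
    - [0,-0.3,-0.05,-3,0,0,1]
    - [0,-0.6,-0.1,-6,0,0,1]
    - [0,-0.9,-0.15,-10,0,0,1]
    - [0,-1.0,-0.15,-10,0,0,1]

```text
t: 15.3
tool_pos: [0.5913, -0.2695, 0.0811]
orientation: [-1.108, 1.277, 1.13]
force: [-11.3, 2.7, 6.8]
opening: 0.0004
```

Emit:
jog_arm:
  targets:
    - [0,-0.1,0,0,0,0,1]
    - [0,-0.2,0,0,0,0,1]

```text
t: 15.55
tool_pos: [0.5913, -0.2695, 0.0811]
orientation: [-1.102, 1.282, 1.129]
force: [-11.4, 2.8, 7.1]
opening: 0.0005
```

```bash
python3 arc.py .014 0
python3 - <<'E'
from h import *
S=optics.read_camera("scene"); crop(S,"pics/sc21.png",280,160,150,110,5)
E
```

```text
t 15.55 tcp [ 0.5913 -0.2695  0.0811] jig [-0.0148  0.0179  0.0811] F [-11.4   2.8   7.1] q [-0.5   0.38  1.45 -0.01  1.33 -1.94] op 0.0
0.0 [0.01, -0.08, 0.01, -0.3, 0.0, -1.2]
```

View pics/sc21.png

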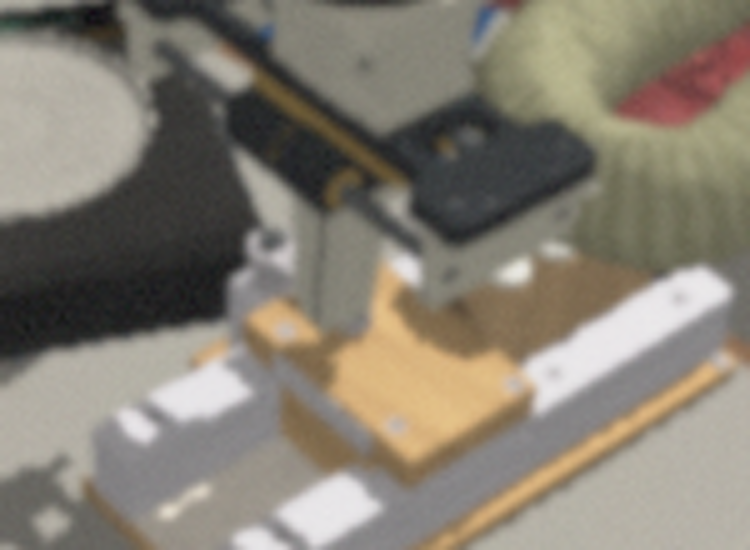

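Emit:
jog_arm:
  targets:
    - [0,-0.3,0,0,0,0,1]
    - [0,-0.3,0,0,0,0,1]

```text
t: 15.85
tool_pos: [0.5914, -0.2694, 0.081]
orientation: [-1.095, 1.288, 1.131]
force: [-14.2, 3.1, 9.6]
opening: 0.0006
```

Emit:
jog_arm:
  targets:
    - [0,0.6,0,0,0,0,1]
    - [0,2,0,0,0,0,1]
    - [-4,4,0,0,0,0,1]
    - [-10,8,2,0,0,0,1]
    - [-12,14,6,0,0,0,1]

```text
t: 16.48
tool_pos: [0.4805, -0.2063, 0.2003]
orientation: [-1.096, 1.288, 1.122]
force: [-0.4, 0.7, 1.0]
opening: 0.0004
```

Emit:
jog_arm:
  targets:
    - [0,4,3,0,0,0,1]
    - [0,6,8,0,0,0,1]
    - [0,6,12,0,0,0,1]
    - [0,6,12,0,0,0,1]

```text
t: 16.98
tool_pos: [0.4379, -0.0772, 0.2018]
orientation: [-1.097, 1.286, 1.121]
force: [-0.3, -0.5, 0.1]
opening: 0.0005
```

Run:
```python
from h import *
st()
S=optics.read_camera("scene"); crop(S,"pics/sc22.png",280,180,150,110,5)
T=optics.read_camera("top"); crop(T,"pics/tc22.png",280,130,130,150,4); cv2.imwrite("pics/t22.png",T["frame"][:,:,::-1])
for z in (.073,.093):
  for a in (0,.1,.2):
    X=jw((-.052*np.sin(a),.07-.052*np.cos(a),z)); print(z,a,((proj(T,X)[0]-[280,130])*4).round(),((proj(S,X)[0]-[280,180])*5).round())
```

```text
t 16.98 tcp [ 0.4379 -0.0772  0.2018] jig [-0.1908  0.1898  0.2018] F [-0.3 -0.5  0.1] q [-0.29 -0.27  1.9  -0.    1.53 -1.72] op 0.001
0.073 0 [258. 285.] [356. 213.]
0.073 0.1 [254. 295.] [346. 218.]
0.073 0.2 [249. 304.] [335. 222.]
0.093 0 [259. 273.] [359. 176.]
0.093 0.1 [256. 282.] [348. 181.]
0.093 0.2 [251. 292.] [337. 186.]
```

View pics/sc22.png

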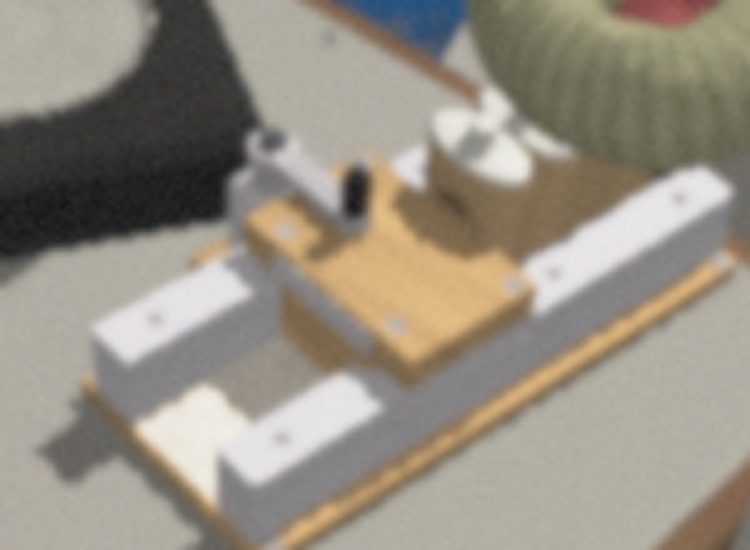

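View pics/tc22.png

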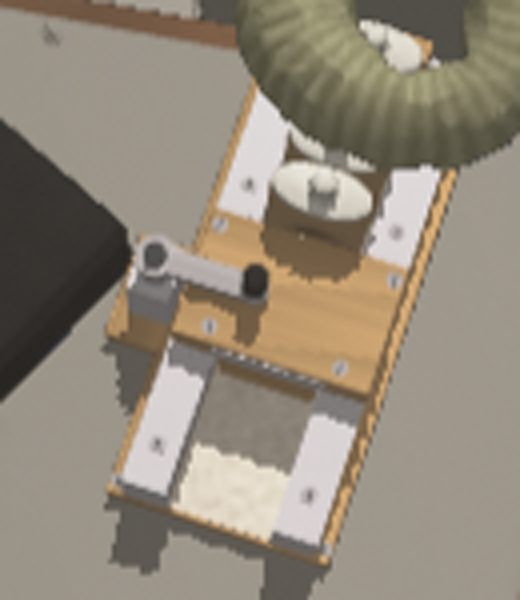

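View pics/t22.png

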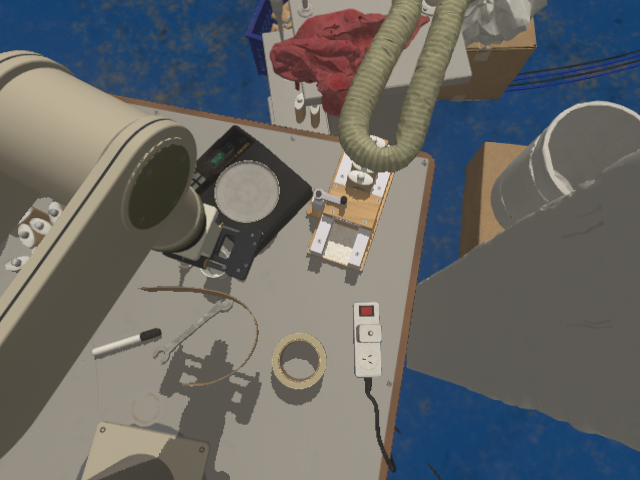

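Run:
```python
from h import *
print(ticket.close_job()); st()
```

```text
the job is handed in; nothing more can be done
None
the job is handed in; nothing more can be done
```

The board is pushed home into its notches, the latch is across on top of it at its stop, and the job is handed in after about 17 s on the robot's clock.

- **Board:** I pushed it with the closed fingertips until it stopped against about 20 N. I then backed off, and it sat down. The corner fit puts it at x about 0 mm with its top at about 64 mm, which is the seated position.
- **Latch:** I swept it by its pin with about 2 N until it would move no farther under 14 N. In the last pictures the pin lies within about 1 px of where 0 rad should put it, and the bar crosses the board freely.
- **Surroundings:** The bottles visible in the lane are standing, with the hose hiding the end-stop end from above. The tape, scale and power strip look unmoved. The arm was well clear at the end.

**Uncertain:** One check was ambiguous. The line drawn for the board's underside in the scene view left a 3–6 mm doubt about the drop. The same overlay on the starting picture, and the bar (2 mm above a seated board) crossing freely, both say the board is down.

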